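# Swap ski scrapers in the boot-room rack and present the T-handled one

### The arm

A 6-joint arm with a two-finger parallel gripper is mounted at the origin on the work surface. World frame = base frame: x ahead of the robot, y to its left, z up, the work surface at z = 0. Lengths are in m, angles in degrees, forces in N, time in s.
With the tool pointing down it reaches from about 0.35 to 0.925 m from the base axis. Payload 6.4 kg.
Tool frame: the origin (TCP) lies midway between the tips of the shut fingers; the grasp point (between the pads) lies 19 mm behind it; z points along the fingers, x is the direction in which the jaws open and shut, and the axes are right-handed (so a half turn about z gives the same grasp; the last joint's range is limited). The gripper opens to 85 mm and grips with 20 to 120 N. Pads are 22 mm wide; open, the fingers measure 114 mm over their backs; the gripper's body (76 mm by 85 mm) begins 54 mm behind the grasp point. The pads swing forward as they close: fully open they stand 13 mm farther back than shut.
Start: joints at [64.567, 14.043, 89.255, -0, 76.702, -9.975], TCP at [0.173, 0.626, 0.208] pointing down, gripper open.
Joint ranges: [-179.41, 179.41], [-58.25, 129.5], [7.25, 145.43], [-54.29, 234.29], [11.92, 165.04], [-157.13, 157.13]. Speed limits (degrees/s): [147.25, 147.25, 180, 180, 180, 180].

### API

Orientations are given as a 3x3 rotation matrix whose columns are the frame's x, y, z axes.
In Python, from workcell import manip, viewer, workorder gives the robot as it stands.
- The arm moves only by the shell command python3 -m crank 'ROWS'. ROWS is JSON, a list that holds one entry, the list of rows, each a list of 7 numbers: the shift along the tool's x, y, z in m, then the turn, a rotation vector about the tool's x, y, z in degrees, then the opening, from 0 (shut) to 1 (fully open). In form: [[[x, y, z, rx, ry, rz, claw], ...]]. A call has 1 to 12 rows; each row is the pose to reach, as a shift and turn from the pose measured when the call began, along the tool's axes at that moment; what a row does not reach only later rows make up. A row lasts 1/12 s, in which the tool goes at most 41.7 mm and 7.16 degrees, less where a joint would pass 70% of its speed; a pose out of reach is approached as far as the arm can. A call with a gripper value outside its range is refused whole. The fingers move at their own pace and stop on an object; the grip force is fixed at half the most. Time passes only in rows, so rows that repeat a pose let the fingers close. It gives the time, the measured TCP pose, the force and the opening at its end, in the units of the state.
- manip.observe(): the state, without advancing time (a new reading comes with each control period).
- viewer.capture(name): name is "scene" or "top"; returns a dict with "pixels" (480x640x3 uint8, red, green, blue), "mtx" (3x3 intrinsics, pixels), "R" (3x3) and "t" (3): a world point X has camera coordinates R X + t. Camera axes: x right, y down, z forward; pixel columns grow to the right and rows downward; lengths in m; the calibration is good to about 2 mm. A picture is of the moment at which its call begins. There is no depth.
- workorder.finish_job(): hands the job in, once; it reports no verdict.
The state is a dict: "time": time; "qpos": joint angles; "qd": joint speeds; "tau": joint torques, N m; "position": TCP position; "eef_rot": TCP orientation; "force": force on the tool from outside, world axes, zero at the start; "ft_torque": the same for the moment, N m; "finger_gap": opening from 0.0 (shut) to 1.0 (fully open).
Only numpy, scipy, OpenCV 4.12 (cv2) and the standard library are available. Lean on these libraries where they do the work, as an engineer would, in place of code of your own. Each camera call takes 0.05 s, during which the arm holds its last target. There are 200 camera calls.

### The job

Slide the loose ski scraper, blade first, fully home into the empty slot of the rack and let it go; then draw the T-handled scraper out of the rack. Turn it so that it lies level, blade flat, with its length running along the rack's row of slots (crosswise to the slots), and finish still holding it like that in the gripper, touching nothing else and with its handle at least 25 cm above the shelf. Leave the third scraper in the rack and the other things on the shelf alone.

Things in the scene. Friction and masses are not known exactly. Their poses are not given: they have to be found in the camera images.
- rack: plywood rack fixed on the shelf (sizes in mm), 274 wide, 85 high, three equal slots 85 apart. Origin on the shelf under the middle slot's floor; x level, away from the robot (handles stick out that way), y along the row. Slots rise 40 degrees towards +x. Slot floors are 45 up, at x 0, y -85, 0, 85. Pocket 66 wide, 8 thick, covered for 30 from its floor, board below it to 46, then flared lips of 10 above and below; handles stand free beyond
- free_slot (a point): the empty slot: middle of its closed lower end (floor), midway in width and thickness. x axis up and out along the slot (40 degrees above level), y across its width, z square to the pocket, upward. A scraper fully home has its blade edge here and its handle's middle 110 mm along +x; let go, it sags about 4 degrees in the slot's play
- loose_scraper_mid (a point): loose orange plastic ski scraper (mm): flat blade 60 wide, 60 long, 5 thick (thinner at the edge), in line with a straight handle 22 wide, 20 thick, 95 long. Lies flat on its handle left of the rack. Point: handle's middle, 10 above the shelf; x along the handle away from the blade, y across the blade, z square to it. Blade from x -110 (edge) to -50, handle's end x 45. 60 to 130 g, balances near x -27
- loose_scraper_tip (a point): middle of the loose scraper's blade edge, same axes
- tee_scraper_mid (a point): T-handled scraper (mm), made like the loose one but its handle ends in a crossbar 56 across, 18 long, 20 thick (x 38 to 56). Starts in one of the slots, blade in the pocket, handle sticking up and out. Point: handle's middle, same axes, blade edge at x -110. 60 to 130 g, balances near x -8
- other_scraper_mid (a point): third scraper, same as the loose one (straight handle, no crossbar), starting in another slot; point at the handle's middle, same axes. To be left there
- wax_tin: closed round wax tin, diameter 76 mm, height 27 mm, origin under its centre; leave alone
- boot_brush: red boot brush standing on its bristles, 170 long (y), 55 wide, 48 high (mm), origin under its centre; leave alone
- headlamp: yellow headlamp, about 55 x 78 x 42 mm high, origin under its body; leave alone
Not all that is in view belongs to the job. What is shaped like the part that bears loose_scraper_mid but black or white is not meant.

How it is judged (in metres and radians):
On the way, in this order (a step that is already met when the one before it is completed fails the run):
1. the loose scraper is fully home in the empty slot and released, the T-handled one still in its own slot (distance between loose_scraper_tip and free_slot below 0.012 m and angle between the x axis of loose_scraper_mid and the x axis of free_slot, either way round below 0.16 rad and contact force between the fingers and loose_scraper below 0.1 N and distance of tee_scraper_mid from where it was at the start of the episode below 0.03 m), for 0.3 s.
2. the T-handled scraper is drawn out and raised (height (world z) of tee_scraper_mid above 0.2 m and contact force between rack and tee_scraper below 0.05 N), for 0.2 s.
At the end, for the whole second after the job is handed in: Loose scraper home in the free slot (edge within 12 mm of the floor, 9 degrees), released. T-handled one held still by the fingers alone, handle over 24 cm up, length and blade within 15 degrees of level, length within 17 degrees of the rack's row. Third scraper still in place (25 mm) (distance between loose_scraper_tip and free_slot below 0.012 m and angle between the x axis of loose_scraper_mid and the x axis of free_slot, either way round below 0.16 rad and contact force between the fingers and loose_scraper below 0.1 N and height (world z) of tee_scraper_mid above 0.24 m and angle between tee_scraper_mid's own x axis and vertical between 1.3108 and 1.8308 rad and angle between the z axis of tee_scraper_mid and the z axis of rack, either way round below 0.26 rad and angle between the x axis of tee_scraper_mid and the y axis of rack, either way round below 0.3 rad and contact force between the fingers and tee_scraper above 1 N and contact force between tee_scraper and rack below 0.05 N and contact force between tee_scraper and loose_scraper below 0.05 N and contact force between tee_scraper and other_scraper below 0.05 N and contact force between tee_scraper and wax_tin below 0.05 N and contact force between tee_scraper and boot_brush below 0.05 N and contact force between tee_scraper and headlamp below 0.05 N and linear speed of tee_scraper below 0.03 m/s and distance of other_scraper_mid from where it was at the start of the episode below 0.025 m); the arm keeps its last pose, push and grip.
It fails at once if the third scraper in the rack is moved by more than 25 mm (distance of other_scraper_mid from where it was at the start of the episode above 0.025 m).
It fails at once if the wax tin is moved by more than 30 mm (distance of wax_tin from where it was at the start of the episode above 0.03 m).
It fails at once if the boot brush is moved by more than 30 mm (distance of boot_brush from where it was at the start of the episode above 0.03 m).
It fails at once if the headlamp is moved by more than 30 mm (distance of headlamp from where it was at the start of the episode above 0.03 m).
It also fails if it takes over 56 s, if anything falls off the work surface, if the arm or the gripper's body presses on something with over 40 N, if the wrist force passes 120 N, or if a joint passes its speed limit or range.

## Working session

There is one attempt and no reset: what is moved stays moved. The work goes in short steps, Python scripts to look and compute and a shell command to move; the robot and the scene stay as the last step left them, time stands still between calls to the robot, and variables do not carry over. Pictures are saved under pics/ and viewed, about 8 in all and at most 12, crops included, and the job is handed in when it is done.

```bash
mkdir -p pics; ls
cat > h.py <<'E'
import numpy as np,cv2
from workcell import manip,viewer,workorder
def cap(n,f=None):
    c=viewer.capture(n); 
    if f: cv2.imwrite('pics/'+f,c['pixels'][:,:,::-1])
    return c
def ray(c,u,v):
    K,R,t=map(np.array,(c['mtx'],c['R'],c['t']))
    d=R.T@np.linalg.inv(K)@np.array([u,v,1.]); return -R.T@t,d/np.linalg.norm(d)
def onz(c,u,v,z):
    o,d=ray(c,u,v); return o+d*(z-o[2])/d[2]
def proj(c,X):
    p=np.array(c['mtx'])@(np.array(c['R'])@np.array(X)+np.array(c['t'])); return p[:2]/p[2]
def tri(c1,p1,c2,p2):
    o1,d1=ray(c1,*p1);o2,d2=ray(c2,*p2)
    s=np.linalg.lstsq(np.c_[d1,-d2],o2-o1,rcond=None)[0]
    a,b=o1+s[0]*d1,o2+s[1]*d2; return (a+b)/2,np.linalg.norm(a-b)
E
python3 - <<'E'
from h import *
for n in('scene','top'):
    c=cap(n,n+'1.png'); print(n,'cam at',(-np.array(c['R']).T@np.array(c['t'])).round(3),np.array(c['R']).round(3).tolist(),c['mtx'][0][0])
print(manip.observe())
E
```

```text
pics
scene cam at [ 1.156 -0.42   1.058] [[0.675, 0.738, -0.0], [0.555, -0.508, -0.659], [-0.486, 0.444, -0.753]] 545.4963160430624
top cam at [0.413 0.103 1.21 ] [[-0.022, -0.999, -0.029], [-0.99, 0.026, -0.138], [0.139, 0.026, -0.99]] 501.4723296994129
{'time': 0.1, 'qpos': array([ 6.45673151e+01,  1.40799377e+01,  8.93193857e+01, -1.58839382e-03,
        7.67015461e+01, -9.97492134e+00]), 'qd': array([-0.01405933, -0.05967539, -0.20017604, -0.08173339, -0.0691509 ,
       -0.0161799 ]), 'tau': array([ 1.19296542e-04, -4.30668962e+01, -3.27128828e+01, -1.77258262e-04,
        2.90079093e-03, -1.90827177e-05]), 'position': array([0.1730011 , 0.62598187, 0.20677887]), 'eef_rot': array([[ 2.66521144e-01,  9.63828794e-01, -7.31684258e-04],
       [ 9.63827504e-01, -2.66522003e-01, -1.60148046e-03],
       [-1.73856293e-03, -2.78389009e-04, -9.99998450e-01]]), 'force': array([ 0.08119589,  0.27998352, -0.03453794]), 'ft_torque': array([0.01426964, 0.03578298, 0.05638145]), 'finger_gap': 0.9948049187620999}
```

View pics/scene1.png

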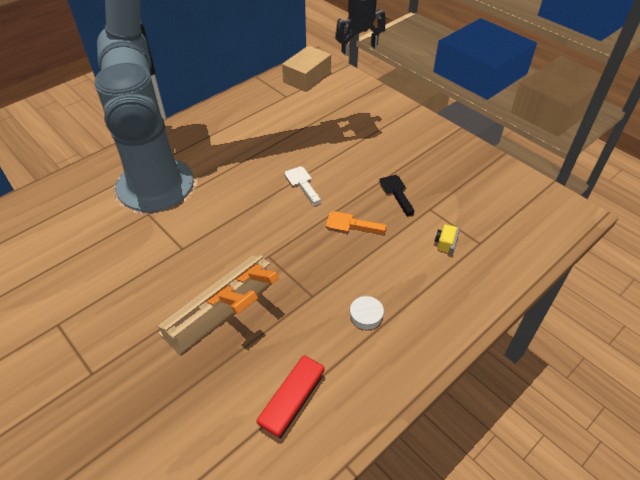

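View pics/top1.png

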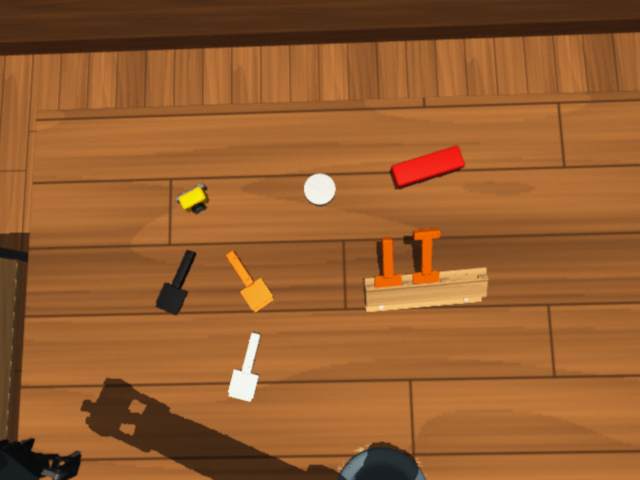

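Scene view: rack at about (165–270, 258–348), loose orange scraper at (327–386, 213–235), white and black decoys nearby. In the top view the rack is at (365–488, 268–310), third scraper at col 388, tee at col 427, so the empty slot is the right-hand one (−y). The loose scraper has its blade at (257,295) and its handle end at (232,253).

Run:
```python
from h import *
c=cap('top');s=cap('scene')
a=cv2.resize(c['pixels'][222:322,355:500],None,fx=5,fy=5,interpolation=3)
b=cv2.resize(s['pixels'][250:355,150:290],None,fx=5,fy=5,interpolation=3)
cv2.imwrite('pics/cropt.png',a[:,:,::-1]);cv2.imwrite('pics/crops.png',b[:,:,::-1])
for n,im,box in(('top',c,(220,240,280,315)),('scene',s,(320,205,395,240))):
    h=cv2.cvtColor(im['pixels'],cv2.COLOR_RGB2HSV)
    m=cv2.inRange(h,(5,190,140),(20,255,255)); x0,y0,x1,y1=box
    z=np.zeros_like(m); z[y0:y1,x0:x1]=m[y0:y1,x0:x1]
    n_,l,st,ce=cv2.connectedComponentsWithStats(z); k=1+np.argmax(st[1:,4]); print(n,st[k],ce[k])
    mm=(l==k).astype(np.uint8); 
    # plane coords at z=.0125, px = .5mm
    vs,us=np.nonzero(mm); P=np.array([onz(im,u,v,.014)[:2] for u,v in zip(us,vs)])
    r=cv2.minAreaRect((P*1000).astype(np.float32)); print('rect',r, cv2.boxPoints(r).round(0).tolist())
    mu=P.mean(0); w,V=np.linalg.eigh(np.cov((P-mu).T)); d=V[:,1]
    if d[0]<0:d=-d
    q=(P-mu)@d; e=(P-mu)@[-d[1],d[0]]
    # refine with handle part only: fit line of handle centre
    for _ in range(3):
        q=(P-mu)@d; e=(P-mu)@[-d[1],d[0]]
        L=q.min(); bins=np.arange(L+.005,q.max()-.005,.006)
        cc=[(x+.003,np.median(e[(q>=x)&(q<x+.006)]),np.ptp(e[(q>=x)&(q<x+.006)])) for x in bins]
        cc=np.array(cc); f=np.polyfit(cc[:,0],(cc[:,1]),1); 
        a_=np.arctan(f[0]); d0=d; mu=mu+f[1]*np.array([-d[1],d[0]]); d=np.array([d[0]*np.cos(a_)-d[1]*np.sin(a_),d[1]*np.cos(a_)+d[0]*np.sin(a_)])
    q=(P-mu)@d
    print('dir',d,np.degrees(np.arctan2(d[1],d[0])),'len',np.ptp(q),'blade edge',mu+d*q.min(),'end',mu+d*q.max(),'mid',mu+d*(q.min()+.110)); print(cc[:,2].round(3))
```

```text
top [ 225  250   49   63 1123] [250.34194123 285.10240427]
rect ((498.7694396972656, 303.5511474609375), (159.36050415039062, 63.16893768310547), 33.05921936035156) [[415.0, 287.0], [449.0, 234.0], [583.0, 321.0], [548.0, 373.0]]
dir [0.83422957 0.55141729] 33.464299616074015 len 0.15947213902265878 blade edge [0.43204359 0.25987465] end [0.56507997 0.34781034] mid [0.52380884 0.32053055]
[0.06  0.062 0.062 0.062 0.061 0.063 0.063 0.062 0.063 0.063 0.043 0.024
 0.026 0.024 0.022 0.024 0.024 0.024 0.024 0.025 0.023 0.024 0.026 0.024
 0.024]
scene [326 212  60  20 643] [350.75583204 222.70917574]
rect ((502.4944763183594, 301.0965576171875), (154.09300231933594, 59.855960845947266), 31.92068099975586) [[421.0, 286.0], [453.0, 235.0], [584.0, 316.0], [552.0, 367.0]]
dir [0.80981814 0.58668098] 35.92183252694735 len 0.15336413911269203 blade edge [0.43887562 0.25858543] end [0.56307268 0.34856125] mid [0.52795561 0.32312034]
[0.055 0.056 0.059 0.056 0.059 0.056 0.058 0.058 0.059 0.055 0.029 0.029
 0.029 0.025 0.026 0.029 0.023 0.03  0.025 0.023 0.026 0.019 0.022 0.025]
```

View pics/cropt.png

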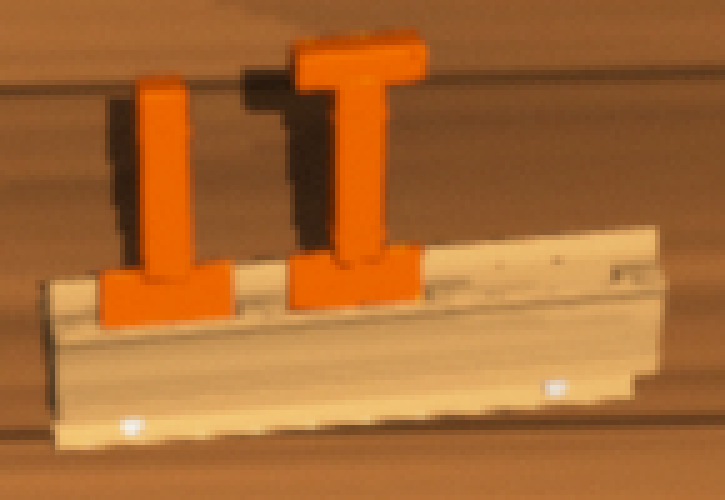

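View pics/crops.png

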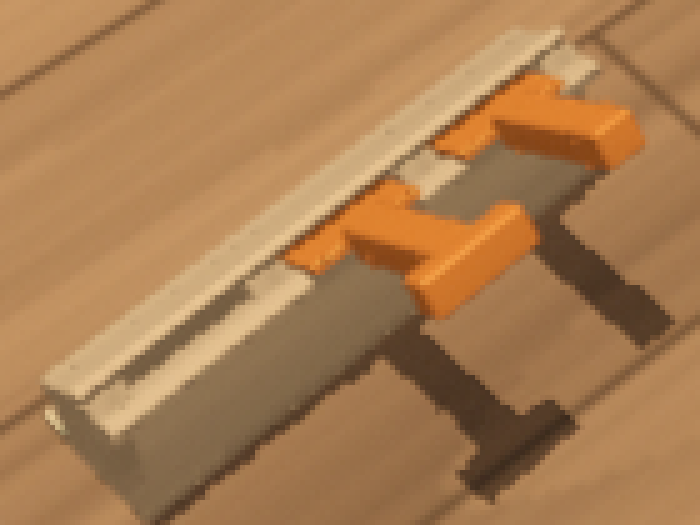

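The crops show the empty slot at the right (−y) end, in the scene crop as a dark slit at about (130,380)–(250,290). Both end faces of the handles are clear in each view, so I'll triangulate those.

Run:
```python
from h import *
c=cap('top');s=cap('scene')
T=lambda u,v:(355+(u+.5)/5-.5,222+(v+.5)/5-.5)
S=lambda u,v:(150+(u+.5)/5-.5,250+(v+.5)/5-.5)
for n,a,b in [('tee end bot +y',(294,45),(540,240)),('tee end bot -y',(424,32),(435,319)),
  ('tee end top +y',(296,64),(522,203)),('tee end top -y',(426,52),(411,272)),
  ('oth bot +y',(138,80),(645,140)),('oth bot -y',(186,76),(608,172)),
  ('tee blade/handle +y mouth corner',(290,308),(416,184)),
  ('oth blade -y corner',(236,262),(465,158)),('tee bladecorner -y',(424,246),(318,274)),('tee blade -y mouth',(421,302),(287,262)),
  ('cover/ridge +y end',(50,345),(512,28)),('cover edge -y',(665,290),(44,380))]:
    X,e=tri(c,T(*a),s,S(*b)); print(n,(X*1000).round(1),'gap',round(e*1000,1))
for z in(.085,.07): 
    p=onz(c,*T(50,345),z);q=onz(c,*T(665,290),z);print(z,p,q,np.linalg.norm(p-q),np.degrees(np.arctan2(-(q-p)[0],(q-p)[1])))
p=onz(c,*T(50,448),0);q=onz(c,*T(632,398),0);print(p,q,np.linalg.norm(p-q))
```

```text
tee end bot +y [586.3 -78.5 134.4] gap 3.4
tee end bot -y [ 589.9 -134.2  136.8] gap 3.0
tee end top +y [575.5 -77.1 148.1] gap 2.2
tee end top -y [ 577.4 -132.1  154.6] gap 0.5
oth bot +y [573.2 -11.5 130.2] gap 2.7
oth bot -y [574.6 -32.7 128.1] gap 2.2
tee blade/handle +y mouth corner [479.2 -78.7  65.8] gap 12.5
oth blade -y corner [496.8 -56.5  82.9] gap 3.5
tee bladecorner -y [ 502.3 -140.7   80.8] gap 4.3
tee blade -y mouth [ 477.8 -141.9   65. ] gap 2.9
cover/ridge +y end [455.1  17.2  78.3] gap 21.3
cover edge -y [ 476.2 -251.4   84.2] gap 9.8
0.085 [0.46069648 0.02656686 0.085     ] [ 0.47858938 -0.24677811  0.085     ] 0.273929964961142 -176.25481590334266
0.07 [0.46133444 0.02554358 0.07      ] [ 0.47946589 -0.25144565  0.07      ] 0.2775820310368829 -176.25481590334266
[0.41537139 0.02251773 0.        ] [ 0.4327092 -0.2541504  0.       ] 0.2772108501659712
```

```bash
cat >> h.py <<'E'
from scipy.spatial.transform import Rotation as Rn
def delta(p,R):
    o=manip.observe(); R0=np.array(o['eef_rot'])
    d=R0.T@(np.array(p)-o['position']); r=Rn.from_matrix(R0.T@R).as_rotvec(degrees=True)
    print('t',round(o['time'],2),'delta',d.round(4),'rot',r.round(2))
def down(yaw): # tool y at yaw, z down
    y=np.array([np.cos(np.radians(yaw)),np.sin(np.radians(yaw)),0]);z=np.array([0,0,-1.]);return np.c_[np.cross(y,z),y,z]
RX=np.array([np.cos(np.radians(3.75)),np.sin(np.radians(3.75)),0]);RY=np.array([-RX[1],RX[0],0]);Z=np.array([0,0,1.])
O=np.array([.449,-.114,0]); 
def slot(a): # tool for slot angle a
    a=np.radians(a);u=np.cos(a)*RX+np.sin(a)*Z; n=-np.sin(a)*RX+np.cos(a)*Z
    return u,n,np.c_[RY,u,-n]
E
python3 -c "
from h import *
delta((.522,.319,.08),down(33.7))"
```

```text
t 0.3 delta [-0.2031  0.4181  0.1275] rot [-2.000e-02  3.000e-02 -4.916e+01]
```

```bash
python3 -m crank '[[[-0.203,0.418,0.127,0,0,-49.2,0.6],[-0.203,0.418,0.127,0,0,-49.2,0.6],[-0.203,0.418,0.127,0,0,-49.2,0.6],[-0.203,0.418,0.127,0,0,-49.2,0.6],[-0.203,0.418,0.127,0,0,-49.2,0.6],[-0.203,0.418,0.127,0,0,-49.2,0.6],[-0.203,0.418,0.127,0,0,-49.2,0.6],[-0.203,0.418,0.127,0,0,-49.2,0.6],[-0.203,0.418,0.127,0,0,-49.2,0.6],[-0.203,0.418,0.127,0,0,-49.2,0.6],[-0.203,0.418,0.127,0,0,-49.2,0.6],[-0.203,0.418,0.127,0,0,-49.2,0.6]]]'
python3 - <<'E'
from h import *
delta((.522,.319,.003),down(33.7))
E
```

```text
time: 1.3
position: [0.5235, 0.3172, 0.0799]
eef_rot: [[-0.555, 0.832, -0.0], [0.832, 0.555, -0.001], [-0.001, -0.001, -1.0]]
force: [-0.6, 1.1, 1.1]
finger_gap: 0.603
t 1.3 delta [ 0.0023 -0.0002  0.0769] rot [-0.03  0.03 -0.01]
```

```bash
python3 -m crank '[[[0.002,0,0.04,0,0,0,0.6],[0.002,0,0.076,0,0,0,0.6],[0.002,0,0.076,0,0,0,0.6],[0.002,0,0.076,0,0,0,0.6],[0.002,0,0.076,0,0,0,0],[0.002,0,0.076,0,0,0,0],[0.002,0,0.076,0,0,0,0],[0.002,0,0.076,0,0,0,0],[0.002,0,0.076,0,0,0,0],[0.002,0,0.076,0,0,0,0]]]'
python3 - <<'E'
from h import *
c=cap('top');s=cap('scene')
a=cv2.resize(c['pixels'][190:340,150:310],(800,750))[0:600]
cv2.imwrite('pics/g1.png',np.hstack([cv2.resize(c['pixels'][220:330,190:300],(400,400)),cv2.resize(s['pixels'][160:270,300:410],(400,400))])[:,:,::-1])
u,n,R=slot(40)
F=O-.085*RY+.045*Z
# TCP with handle mid at s along u; grasp 5mm toward blade
delta(F+(.110-.005+.075)*u+.06*n*0-.008*n,R)
E
```

```text
time: 2.13
position: [0.5226, 0.3191, 0.0047]
eef_rot: [[-0.555, 0.832, 0.001], [0.832, 0.555, -0.0], [-0.001, 0.001, -1.0]]
force: [-0.7, 0.0, -0.1]
finger_gap: 0.0
t 2.23 delta [-0.4645 -0.2198 -0.15  ] rot [-39.07 -10.41  28.72]
```

View pics/g1.png

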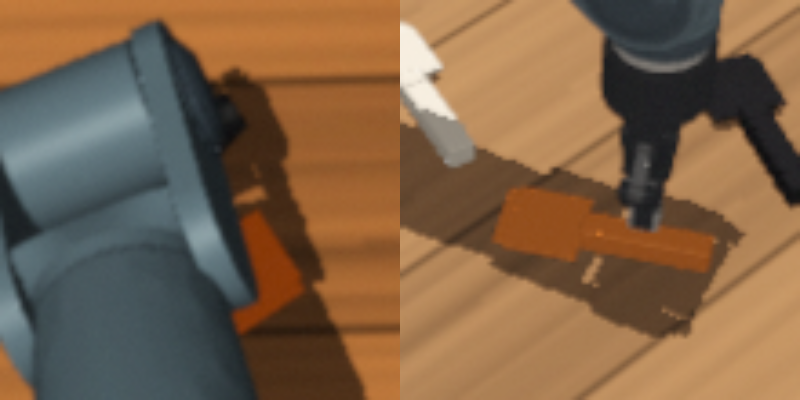

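The gripper closed to 0.0: it missed. The right half (scene) shows the finger tips at crop (640,225), at the handle's far edge. I'll measure the scraper again and compare it with where the TCP projects.

Run:
```python
from h import *
s=cap('scene');o=manip.observe();p=o['position']; print('t',o['time'])
cr=lambda q:((q[0]-300)*400/110+400,(q[1]-160)*400/110)
for z in(0,.005,.02,.03): print(z,cr(proj(s,[p[0],p[1],z])))
m0=np.array([.526,.322]);d=np.array([np.cos(np.radians(33.7)),np.sin(np.radians(33.7))]);e=np.array([-d[1],d[0]])
for a,b in((45,11),(45,-11),(-50,11),(-50,-11)): q=m0+a/1e3*d+b/1e3*e; print(a,b,cr(proj(s,[*q,.02])))
h=cv2.cvtColor(s['pixels'],cv2.COLOR_RGB2HSV);m=cv2.inRange(h,(3,190,80),(22,255,255))[205:240,320:395]
vs,us=np.nonzero(m);print(us.min()+320,us.max()+320,vs.min()+205,vs.max()+205)
```

```text
t 2.2833
0 (np.float64(639.2205316399122), np.float64(249.70612603539558))
0.005 (np.float64(639.6500354312739), np.float64(245.02473120636628))
0.02 (np.float64(640.9522248725561), np.float64(230.83146204450858))
0.03 (np.float64(641.8319320222915), np.float64(221.24305657601263))
45 11 (np.float64(712.5536489808577), np.float64(231.48973295370553))
45 -11 (np.float64(707.4751597802556), np.float64(253.6052821990404))
-50 11 (np.float64(582.3476366074756), np.float64(208.4083739842717))
-50 -11 (np.float64(576.031601186907), np.float64(230.0611362599134))
326 385 212 234
```

Run:
```python
from h import *
s=cap('scene'); o=manip.observe(); print(o['finger_gap'],o['position'],o['force'])
cv2.imwrite('pics/g2.png',cv2.resize(s['pixels'][185:245,320:400],(800,600),interpolation=cv2.INTER_CUBIC)[:,:,::-1])
```

```text
0.0015260162895051374 [0.52232158 0.31877984 0.00393817] [-0.04517478 -0.55376993  0.03170741]
```

View pics/g2.png

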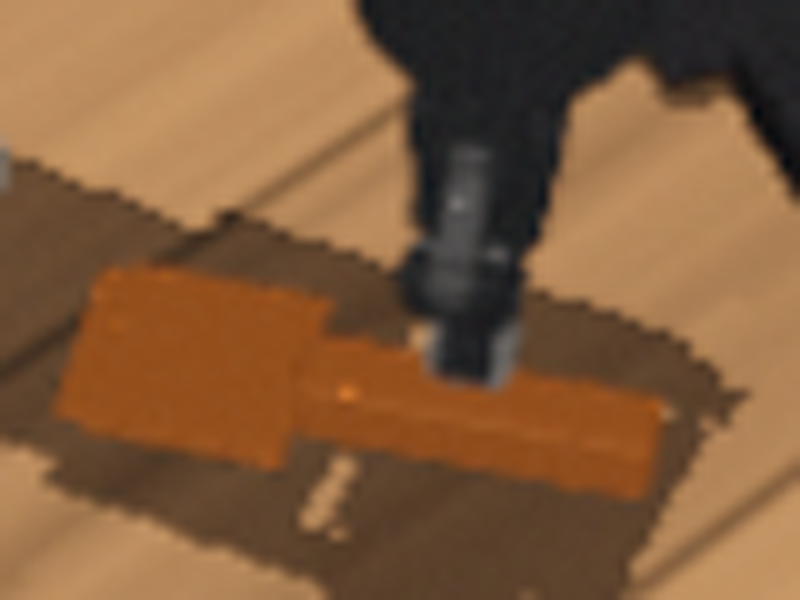

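The handle hasn't moved, yet the shut tips show at crop (470,385), where the TCP should project to (460,424). They look about 15 mm higher than the state says. I'll lift clear to check the tip position against the calibration.

```bash
python3 -m crank '[[[0,0,-0.04,0,0,0,0],[0,0,-0.06,0,0,0,0],[0,0,-0.06,0,0,0,0],[0,0,-0.06,0,0,0,0]]]'
python3 - <<'E'
from h import *
s=cap('scene'); o=manip.observe(); p=o['position'];q=proj(s,p);print(q, 'crop',(q-[320,165])*10, 'loose handle crop shift -20 rows')
q=proj(s,p+[0,0,.015]);print((q-[320,165])*10)
cv2.imwrite('pics/g3.png',cv2.resize(s['pixels'][165:245,320:400],(600,600),interpolation=cv2.INTER_CUBIC)[:,:,::-1])
E
```

```text
time: 2.67
position: [0.5234, 0.3192, 0.0654]
eef_rot: [[-0.555, 0.832, 0.003], [0.832, 0.555, 0.0], [-0.001, 0.002, -1.0]]
force: [-0.9, -0.5, -0.3]
finger_gap: 0.004
[367.27049769 211.69859643] crop [472.70497687 466.98596434] loose handle crop shift -20 rows
[476.51347444 425.41046125]
```

View pics/g3.png

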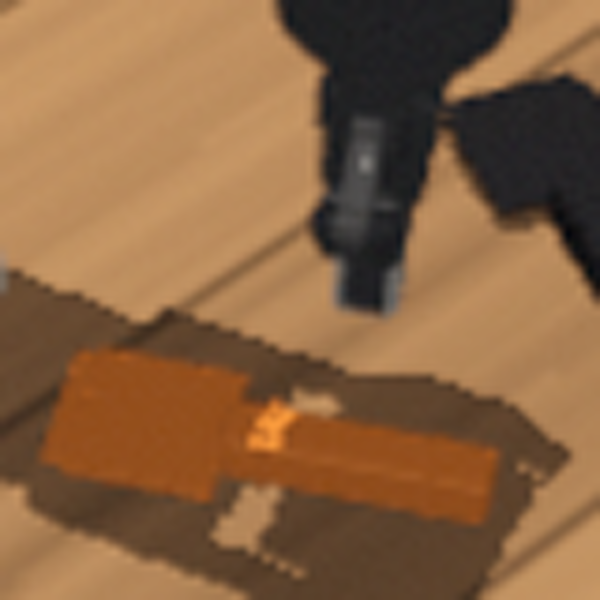

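Tips are at crop (365,312), i.e. full (368.7,206.6), while the reported TCP projects to (367.3,211.7). So the real tips sit about 19 mm behind the reported TCP along the tool. I'll correct for that (tip = TCP − 19 mm·z) and grasp lower.

```bash
python3 -m crank '[[[0.001,-0.001,0.03,0,0,0,0.6],[0.001,-0.001,0.05,0,0,0,0.6],[0.001,-0.001,0.065,0,0,0,0.6],[0.001,-0.001,0.072,0,0,0,0.6],[0.001,-0.001,0.076,0,0,0,0.6],[0.001,-0.001,0.076,0,0,0,0.6],[0.001,-0.001,0.076,0,0,0,0],[0.001,-0.001,0.076,0,0,0,0],[0.001,-0.001,0.076,0,0,0,0],[0.001,-0.001,0.076,0,0,0,0]]]'; python3 -m crank '[[[0,0,0,0,0,0,0],[0,0,0,0,0,0,0],[0,0,0,0,0,0,0]]]'
```

```text
time: 3.55
position: [0.5219, 0.3194, -0.0107]
eef_rot: [[-0.555, 0.832, 0.002], [0.832, 0.555, 0.0], [-0.001, 0.002, -1.0]]
force: [0.1, 0.9, 3.4]
finger_gap: 0.233
time: 3.8
position: [0.5218, 0.3194, -0.0108]
eef_rot: [[-0.555, 0.832, 0.002], [0.832, 0.555, 0.0], [-0.001, 0.002, -1.0]]
force: [0.6, 0.2, 1.4]
finger_gap: 0.231
```

```bash
python3 -m crank '[[[0,0,-0.04,0,0,0,0],[0,0,-0.08,0,0,0,0],[0,0,-0.12,0,0,0,0],[0,0,-0.16,0,0,0,0],[0,0,-0.2,0,0,0,0],[0,0,-0.24,0,0,0,0],[0,0,-0.28,0,0,0,0],[0,0,-0.28,0,0,0,0]]]'
python3 - <<'E'
from h import *
u,n,R=slot(40);F=O-.085*RY+.045*Z
delta(F+(.110+.100-.005)*u-.0208*n+.06*Z,R)
E
```

```text
time: 4.47
position: [0.525, 0.3209, 0.2799]
eef_rot: [[-0.555, 0.832, 0.018], [0.832, 0.555, 0.006], [-0.005, 0.018, -1.0]]
force: [0.4, 0.3, 0.0]
finger_gap: 0.229
t 4.47 delta [-0.4781 -0.2004  0.0577] rot [-37.98 -10.45  28.68]
```

```bash
python3 -m crank '[[[-0.478,-0.2,0,-38,-10.4,28.7,0],[-0.478,-0.2,0,-38,-10.4,28.7,0],[-0.478,-0.2,0,-38,-10.4,28.7,0],[-0.478,-0.2,0,-38,-10.4,28.7,0],[-0.478,-0.2,0,-38,-10.4,28.7,0],[-0.478,-0.2,0,-38,-10.4,28.7,0],[-0.478,-0.2,0,-38,-10.4,28.7,0],[-0.478,-0.2,0,-38,-10.4,28.7,0],[-0.478,-0.2,0,-38,-10.4,28.7,0],[-0.478,-0.2,0,-38,-10.4,28.7,0],[-0.478,-0.2,0,-38,-10.4,28.7,0],[-0.478,-0.2,0,-38,-10.4,28.7,0]]]'; python3 -m crank '[[[-0.0,0,0,0,0,0,0],[0,0,0,0,0,0,0]]]'
python3 - <<'E'
from h import *
u,n,R=slot(40);F=O-.085*RY+.045*Z
delta(F+(.110+.080-.005)*u-.0208*n,R)
E
```

```text
time: 5.47
position: [0.6199, -0.1728, 0.2777]
eef_rot: [[-0.065, 0.765, 0.641], [0.998, 0.049, 0.043], [0.001, 0.643, -0.766]]
force: [1.8, -0.2, 0.2]
finger_gap: 0.232
time: 5.63
position: [0.6194, -0.1752, 0.2765]
eef_rot: [[-0.061, 0.766, 0.64], [0.998, 0.045, 0.041], [0.002, 0.641, -0.767]]
force: [-0.7, -0.5, -1.6]
finger_gap: 0.229
t 5.63 delta [-0.0131 -0.0907  0.0916] rot [-0.12  0.05 -0.28]
```

```bash
python3 -m crank '[[[-0.013,-0.01,0.01,0,0,-0.3,0],[-0.013,-0.03,0.03,0,0,-0.3,0],[-0.013,-0.06,0.06,0,0,-0.3,0],[-0.013,-0.091,0.092,0,0,-0.3,0],[-0.013,-0.091,0.092,0,0,-0.3,0],[-0.013,-0.091,0.092,0,0,-0.3,0],[-0.013,-0.091,0.092,0,0,-0.3,0]]]'
python3 - <<'E'
from h import *
u,n,R=slot(40);F=O-.085*RY+.045*Z
delta(F+(.110+.080-.005)*u-.0208*n,R)
c=cap('top');s=cap('scene')
t=cv2.resize(c['pixels'][225:315,380:500],(560,420),interpolation=2)[:, :400]
cv2.imwrite('pics/i1.png',np.hstack([cv2.resize(c['pixels'][220:320,410:490],(320,400),interpolation=2),cv2.resize(s['pixels'][260:360,150:270],(480,400),interpolation=2)])[:,:,::-1])
for k in(110+80-110,110+80-50,110+80+45):
    for y in(-.03,-.011,.011,.03):
        X=F+k/1e3*u+y*RY; print(k,y,(proj(c,X)-[410,220])*4,(proj(s,X)-[150,260])*4+[320,0])
E
```

```text
time: 6.22
position: [0.615, -0.1815, 0.1577]
eef_rot: [[-0.052, 0.776, 0.628], [0.999, 0.043, 0.03], [-0.004, 0.629, -0.778]]
force: [-0.4, 0.1, 0.1]
finger_gap: 0.236
t 6.22 delta [-0.0068 -0.0108  0.0037] rot [-1.04  0.63 -0.45]
80 -0.03 [271.66504547 167.26945882] [446.15585892 270.40028081]
80 -0.011 [237.2557086  170.37111092] [476.00468494 247.68704808]
80 0.011 [197.43806826 173.96026662] [509.97617105 221.83670911]
80 0.03 [163.07146148 177.05806704] [538.81800926 199.88973595]
140 -0.03 [281.15391325  75.11655818] [487.70935262 283.73913692]
140 -0.011 [245.72800308  78.33690908] [518.59211117 259.86337921]
140 0.011 [204.73475951  82.0633519 ] [553.71234286 232.71159024]
140 0.03 [169.35413686  85.27958599] [583.50610472 209.67774634]
235 -0.03 [297.37775126 -82.44425578] [562.06646402 307.60810006]
235 -0.011 [260.21339538 -79.01733794] [594.72021461 281.62945145]
235 0.011 [217.20984792 -75.0519894 ] [631.80159504 252.12827212]
235 0.03 [180.09532464 -71.62966661] [663.21507144 227.13636002]
```

View pics/i1.png

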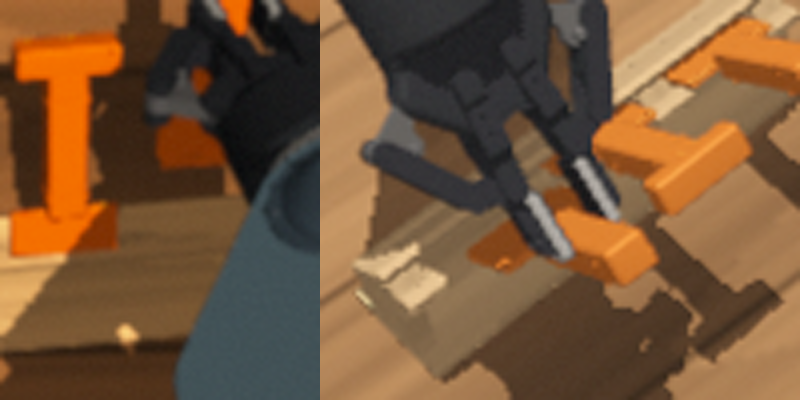

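The scraper is held straight. In the scene half (right), its blade corner is at (470,250), its handle end at about (640,265), with the tee behind. Next I let the arm settle and compare the end-face corners with their prediction numerically.

```bash
python3 -m crank '[[[-0.007,-0.011,0.004,-1,0.6,-0.5,0],[-0.007,-0.011,0.004,-1,0.6,-0.5,0],[-0.007,-0.011,0.004,-1,0.6,-0.5,0],[-0.007,-0.011,0.004,-1,0.6,-0.5,0],[-0.007,-0.011,0.004,-1,0.6,-0.5,0]]]'
cat > chk.py <<'E'
from h import *
u,n,R=slot(40);F=O-.085*RY+.045*Z
s=cap('scene');c=cap('top');o=manip.observe();Rt=np.array(o['eef_rot']);M=o['position']+Rt@[0,.005,-.0208]
print('t',o['time'],'F',o['force'].round(1),'gap',o['finger_gap'],'rel mid in slot',(np.array([u,RY,n])@(M-F)).round(4), 'ang',(R.T@Rt-np.eye(3)).round(3).tolist())
for nm,im,box in(('scene',s,(180,290,235,345)),('top',c,(440,180,510,275))):
    x0,x1,y0,y1=box[0],box[2],box[1],box[3]
    h=cv2.cvtColor(im['pixels'],cv2.COLOR_RGB2HSV);m=cv2.inRange(h,(3,190,90),(22,255,255))
    z=np.zeros_like(m);z[y0:y1,x0:x1]=m[y0:y1,x0:x1]
    k,l,st,_=cv2.connectedComponentsWithStats(z)
    for i in range(1,k):
        if st[i,4]<15: continue
        v,w=np.nonzero(l==i); print(nm,'blob',st[i],'ext R',w.max(),v[w==w.max()].mean(),'bot',v.max(),w[v==v.max()].mean(),'top',v.min(),w[v==v.min()].mean(),'L',w.min(),v[w==w.min()].mean())
    for q in((45,-11,-10),(45,11,-10),(45,-11,10),(45,11,10),(-50,-30,2),(-110,-30,0),(-50,30,2),(-110,30,0)):
        q=np.array(q)/1e3; X=M+Rt@[q[1],q[0],-q[2]]; print('  pred',(q*1000).round(),proj(im,X).round(1),end='')
    print()
E
python3 chk.py
```

```text
time: 6.73
position: [0.6149, -0.1832, 0.1578]
eef_rot: [[-0.05, 0.776, 0.628], [0.999, 0.041, 0.028], [-0.004, 0.629, -0.777]]
force: [0.2, -0.9, -0.8]
finger_gap: 0.238
t 6.8333 F [-0.4 -0.9 -1.1] gap 0.23382006985885886 rel mid in slot [0.2009 0.0055 0.0035] ang [[-0.0, -0.01, -0.012], [0.009, -0.0, -0.018], [0.013, 0.018, -0.0]]
scene blob [218 290  17  22 214] ext R 234 301.77777777777777 bot 311 234.0 top 290 226.5 L 218 296.5
scene blob [206 307  28  24 315] ext R 233 324.5 bot 330 223.5 top 307 210.5 L 206 309.0
scene blob [187 316  16  12 111] ext R 202 323.0 bot 327 196.0 top 316 195.5 L 187 323.0
  pred [ 45. -11. -10.] [225.1 332.5]  pred [ 45.  11. -10.] [234.5 325.2]  pred [ 45. -11.  10.] [219.7 323.7]  pred [45. 11. 10.] [229.1 316.5]  pred [-50. -30.   2.] [194.5 326.9]  pred [-110.  -30.    0.] [184.4 323.9]  pred [-50.  30.   2.] [218.9 308.7]  pred [-110.   30.    0.] [207.9 306.6]
top blob [461 195  15  34 373] ext R 475 203.25 bot 228 470.5 top 195 468.0 L 461 209.3
top blob [459 237   4   6  17] ext R 462 239.5 bot 242 460.5 top 237 460.0 L 459 239.5
top blob [450 249  17  14 167] ext R 466 260.0 bot 262 452.0 top 249 454.0 L 450 255.5
  pred [ 45. -11. -10.] [472.  194.3]  pred [ 45.  11. -10.] [461.2 195.1]  pred [ 45. -11.  10.] [474.9 198.5]  pred [45. 11. 10.] [463.9 199.4]  pred [-50. -30.   2.] [478.9 236.4]  pred [-110.  -30.    0.] [476.2 259.6]  pred [-50.  30.   2.] [450.6 238.6]  pred [-110.   30.    0.] [448.7 261.6]
```

```bash
python3 -c "
from h import *
o=manip.observe();print(o['qpos'].round(2),o['qd'].round(2),o['tau'].round(1))"; python3 -m crank '[[[0,-0.012,0,0,0,0,0],[0,-0.012,0,0,0,0,0],[0,-0.012,0,0,0,0,0]]]'; python3 -c "
from h import *
o=manip.observe();print(o['qpos'].round(2),o['qd'].round(2))"
```

```text
[ -37.02   -1.15  118.46   40.55   38.09 -157.07] [ 0.05  0.04  0.01 -0.12  0.03  0.08] [ -0.  -29.8 -30.6   1.   -0.7  -0. ]
time: 7.08
position: [0.6062, -0.1808, 0.1518]
eef_rot: [[-0.045, 0.781, 0.623], [0.999, 0.037, 0.026], [-0.003, 0.623, -0.782]]
force: [0.1, 0.4, -0.8]
finger_gap: 0.234
[ -37.24   -1.82  119.65   40.36   37.85 -157.07] [ 0.15  0.15 -1.07  0.2  -0.14  0.04]
```

Joint 6 is at its limit (−157°) in this grasp sense. With the half-turned grasp it would sit near +23°. So I'll set the scraper down on the free shelf right of the rack and regrasp half-turned.

```bash
python3 -m crank '[[[0,0.025,-0.031,0,0,0,0],[0,0.05,-0.063,0,0,0,0],[0,0.075,-0.094,0,0,0,0],[0,0.075,-0.094,0,0,0,0]]]'
python3 - <<'E'
from h import *
delta((.53,-.40,.06),down(-10))
E
```

```text
time: 7.42
position: [0.61, -0.183, 0.2841]
eef_rot: [[-0.044, 0.772, 0.634], [0.999, 0.043, 0.018], [-0.014, 0.634, -0.773]]
force: [0.6, -1.0, 1.2]
finger_gap: 0.226
t 7.42 delta [-0.2102 -0.2132  0.1187] rot [39.29 -3.56 12.31]
```

```bash
python3 -m crank '[[[-0.21,0,0,39.3,-3.6,12.3,0],[-0.21,0,0,39.3,-3.6,12.3,0],[-0.21,0,0,39.3,-3.6,12.3,0],[-0.21,0,0,39.3,-3.6,12.3,0],[-0.21,0,0,39.3,-3.6,12.3,0],[-0.21,-0.213,0.119,39.3,-3.6,12.3,0],[-0.21,-0.213,0.119,39.3,-3.6,12.3,0],[-0.21,-0.213,0.119,39.3,-3.6,12.3,0],[-0.21,-0.213,0.119,39.3,-3.6,12.3,0],[-0.21,-0.213,0.119,39.3,-3.6,12.3,0],[-0.21,-0.213,0.119,39.3,-3.6,12.3,0],[-0.21,-0.213,0.119,39.3,-3.6,12.3,0]]]'
python3 - <<'E'
from h import *
delta((.53,-.40,-.009),down(-10))
E
```

```text
time: 8.42
position: [0.5241, -0.3954, 0.0505]
eef_rot: [[0.176, 0.984, -0.012], [0.984, -0.175, 0.012], [0.009, -0.014, -1.0]]
force: [-1.0, 0.4, -2.8]
finger_gap: 0.235
t 8.42 delta [-0.004   0.0074  0.0594] rot [-0.77 -0.53 -0.11]
```

```bash
python3 -m crank '[[[0,0,0.03,-0.8,-0.5,0,0],[0,0,0.05,-0.8,-0.5,0,0],[0,0,0.0595,-0.8,-0.5,0,0],[0,0,0.0595,-0.8,-0.5,0,0],[0,0,0.0595,-0.8,-0.5,0,0],[0,0,0.0595,-0.8,-0.5,0,0.6],[0,0,0.0595,-0.8,-0.5,0,0.6],[0,0,0.0595,-0.8,-0.5,0,0.6],[0,0,0.0595,-0.8,-0.5,0,0.6]]]';  python3 -m crank '[[[0,0,-0.02,0,0,0,0.6],[0,0,-0.06,0,0,0,0.6],[0,0,-0.06,0,0,7,0.6],[0,0,-0.06,0,0,14,0.6],[0,0,-0.06,0,0,21,0.6],[0,0,-0.06,0,0,28,0.6],[0,0,-0.06,0,0,35,0.6],[0,0,-0.06,0,0,42,0.6],[0,0,-0.06,0,0,49,0.6],[0,0,-0.06,0,0,56,0.6],[0,0,-0.06,0,0,63,0.6],[0,0,-0.06,0,0,70,0.6]]]'; python3 -c "
from h import *
o=manip.observe();print(o['qpos'].round(1))"
```

```text
time: 9.17
position: [0.524, -0.3952, -0.008]
eef_rot: [[0.175, 0.984, 0.002], [0.984, -0.175, -0.001], [-0.0, 0.002, -1.0]]
force: [-0.1, 0.1, -0.1]
finger_gap: 0.603
time: 10.17
position: [0.5239, -0.3953, 0.0523]
eef_rot: [[0.986, 0.166, 0.002], [0.166, -0.986, -0.001], [0.002, 0.001, -1.0]]
force: [1.2, -0.8, -0.2]
finger_gap: 0.603
[-46.9  24.6  93.4   0.1  61.9 -56.5]
```

```bash
python3 -m crank '[[[0,0,0,0,0,110.5,0.6],[0,0,0,0,0,110.5,0.6],[0,0,0,0,0,110.5,0.6],[0,0,0,0,0,110.5,0.6],[0,0,0,0,0,110.5,0.6],[0,0,0,0,0,110.5,0.6],[0,0,0,0,0,110.5,0.6],[0,0,0,0,0,110.5,0.6],[0,0,0,0,0,110.5,0.6],[0,0,0,0,0,110.5,0.6],[0,0,0,0,0,110.5,0.6],[0,0,0,0,0,110.5,0.6]]]'; python3 -m crank '[[[0,0,0,0,0,26,0.6],[0,0,0,0,0,26,0.6],[0,0,0,0,0,26,0.6],[0,0,0,0,0,26,0.6],[0,0,0,0,0,26,0.6]]]'
python3 - <<'E'
from h import *
o=manip.observe();print(o['qpos'].round(1));delta((.524,-.395,-.0105),down(169.9))
E
```

```text
time: 11.17
position: [0.524, -0.3953, 0.0527]
eef_rot: [[0.235, -0.972, 0.002], [-0.972, -0.235, -0.001], [0.002, -0.002, -1.0]]
force: [0.1, 0.1, -0.3]
finger_gap: 0.598
time: 11.58
position: [0.5241, -0.3954, 0.053]
eef_rot: [[-0.216, -0.976, 0.003], [-0.976, 0.216, -0.001], [0.001, -0.003, -1.0]]
force: [-0.4, 0.4, 0.1]
finger_gap: 0.602
[-46.9  24.5  93.4   0.1  61.9  55.5]
t 11.58 delta [-0.0004  0.0004  0.0635] rot [-0.16 -0.05 -2.38]
```

```bash
python3 -m crank '[[[0,0,0.03,0,0,-2.4,0.6],[0,0,0.05,0,0,-2.4,0.6],[0,0,0.063,0,0,-2.4,0.6],[0,0,0.063,0,0,-2.4,0.6],[0,0,0.063,0,0,-2.4,0],[0,0,0.063,0,0,-2.4,0],[0,0,0.063,0,0,-2.4,0],[0,0,0.063,0,0,-2.4,0],[0,0,0.063,0,0,-2.4,0],[0,0,0.063,0,0,-2.4,0]]]';  python3 -m crank '[[[0,0,-0.04,0,0,0,0],[0,0,-0.08,0,0,0,0],[0,0,-0.12,0,0,0,0],[0,0,-0.16,0,0,0,0],[0,0,-0.2,0,0,0,0],[0,0,-0.24,0,0,0,0],[0,0,-0.24,0,0,0,0]]]'; sed -i 's/return u,n,np.c_\[RY,u,-n\]/return u,n,np.c_[-RY,-u,-n]/' h.py; sed -i 's/Rt@\[0,.005,-.0208\]/Rt@[0,-.005,-.0208]/; s/Rt@\[q\[1\],q\[0\],-q\[2\]\]/Rt@[-q[1],-q[0],-q[2]]/' chk.py
python3 - <<'E'
from h import *
u,n,R=slot(40);F=O-.085*RY+.045*Z
delta(F+(.110+.080-.005)*u-.0208*n+.06*Z,R)
E
```

```text
time: 12.42
position: [0.5254, -0.3967, -0.008]
eef_rot: [[-0.175, -0.985, 0.005], [-0.985, 0.175, -0.004], [0.003, -0.005, -1.0]]
force: [0.5, 0.8, 6.3]
finger_gap: 0.228
time: 13.0
position: [0.5274, -0.3989, 0.2434]
eef_rot: [[-0.175, -0.984, 0.017], [-0.985, 0.174, -0.017], [0.013, -0.019, -1.0]]
force: [0.1, -1.3, 1.1]
finger_gap: 0.229
t 13.0 delta [-0.2218 -0.0433  0.0333] rot [ 38.79  -5.67 -12.91]
```

```bash
sed -i 's/-\.0208/-.018/' chk.py; python3 -m crank '[[[-0.222,-0.043,0,38.8,-5.7,-12.9,0],[-0.222,-0.043,0,38.8,-5.7,-12.9,0],[-0.222,-0.043,0,38.8,-5.7,-12.9,0],[-0.222,-0.043,0,38.8,-5.7,-12.9,0],[-0.222,-0.043,0.033,38.8,-5.7,-12.9,0],[-0.222,-0.043,0.033,38.8,-5.7,-12.9,0],[-0.222,-0.043,0.033,38.8,-5.7,-12.9,0],[-0.222,-0.043,0.033,38.8,-5.7,-12.9,0],[-0.222,-0.043,0.033,38.8,-5.7,-12.9,0],[-0.222,-0.043,0.033,38.8,-5.7,-12.9,0],[-0.222,-0.043,0.033,38.8,-5.7,-12.9,0]]]'
python3 - <<'E'
from h import *
u,n,R=slot(40);F=O-.085*RY+.045*Z
delta(F+(.110+.080-.005)*u-.018*n,R)
E
```

```text
time: 13.92
position: [0.6104, -0.1904, 0.2108]
eef_rot: [[0.064, -0.763, 0.644], [-0.998, -0.051, 0.04], [0.002, -0.645, -0.764]]
force: [-0.3, -0.0, -0.6]
finger_gap: 0.228
t 13.92 delta [-0.0019  0.0413  0.0446] rot [-0.15 -0.14  0.03]
```

```bash
python3 -m crank '[[[-0.002,0.02,0.02,0,0,0,0],[-0.002,0.041,0.0445,0,0,0,0],[-0.002,0.041,0.0445,0,0,0,0],[-0.002,0.041,0.0445,0,0,0,0],[-0.002,0.041,0.0445,0,0,0,0]]]'; python3 chk.py
python3 - <<'E'
from h import *
u,n,R=slot(40);F=O-.085*RY+.045*Z
delta(F+(.110+.080-.005)*u-.018*n,R)
print(manip.observe()['qpos'])
c=cap('top');s=cap('scene')
cv2.imwrite('pics/i2.png',np.hstack([cv2.resize(c['pixels'][190:300,400:480],(320,440),interpolation=2),cv2.resize(s['pixels'][260:370,150:270],(480,440),interpolation=2)])[:,:,::-1])
E
```

```text
time: 14.33
position: [0.6088, -0.1899, 0.1526]
eef_rot: [[0.064, -0.761, 0.645], [-0.998, -0.051, 0.038], [0.004, -0.646, -0.763]]
force: [0.1, -0.5, -0.9]
finger_gap: 0.229
t 14.4333 F [ 0.1  0.5 -0.7] gap 0.23042806618526598 rel mid in slot [ 0.1931 -0.0011  0.0016] ang [[-0.0, 0.002, 0.005], [-0.002, -0.0, -0.006], [-0.005, 0.006, -0.0]]
scene blob [213 290  22  22 259] ext R 234 301.77777777777777 bot 311 234.0 top 290 225.5 L 213 298.0
scene blob [203 311  26  23 306] ext R 228 327.0 bot 333 221.0 top 311 205.5 L 203 312.5
scene blob [184 320  16  12 107] ext R 199 326.0 bot 331 193.0 top 320 192.5 L 184 326.5
  pred [ 45. -11. -10.] [221.2 334.5]  pred [ 45.  11. -10.] [230.5 327.1]  pred [ 45. -11.  10.] [215.6 325.8]  pred [45. 11. 10.] [224.9 318.4]  pred [-50. -30.   2.] [191.1 330.1]  pred [-110.  -30.    0.] [181.2 327.8]  pred [-50.  30.   2.] [215.2 311.7]  pred [-110.   30.    0.] [204.5 310.2]
top blob [463 198  16  35 373] ext R 478 204.75 bot 232 473.5 top 198 470.5 L 463 217.0
top blob [462 241   5   7  23] ext R 466 244.0 bot 247 464.0 top 241 463.5 L 462 243.5
top blob [452 254  18  10 120] ext R 469 261.0 bot 263 458.5 top 254 458.0 L 452 259.0
  pred [ 45. -11. -10.] [474.5 197. ]  pred [ 45.  11. -10.] [463.8 198. ]  pred [ 45. -11.  10.] [477.4 201.5]  pred [45. 11. 10.] [466.5 202.5]  pred [-50. -30.   2.] [481.5 238.3]  pred [-110.  -30.    0.] [478.8 260.9]  pred [-50.  30.   2.] [453.4 240.8]  pred [-110.   30.    0.] [451.6 263.3]
t 14.43 delta [-0.0012  0.0032  0.0015] rot [-0.33 -0.27  0.12]
[-38.74186211  -1.20140439 119.52909351  44.39137185  38.311507
  17.49333755]
```

View pics/i2.png

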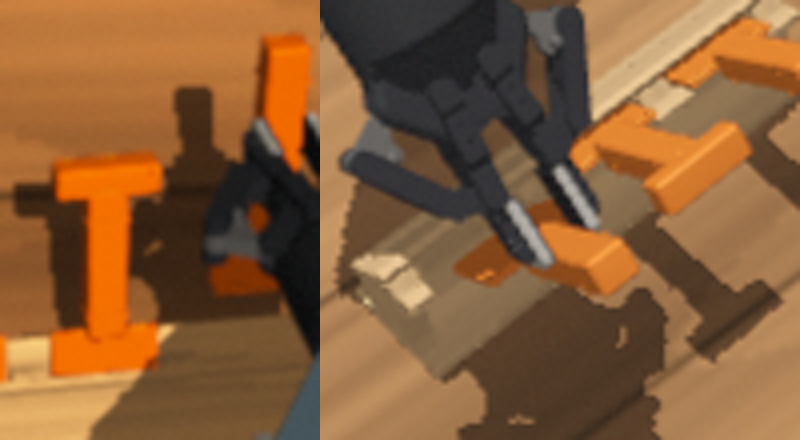

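Scene half: held scraper's handle end face at (600–637, 240–295), blade corner at (455,268). It lines up parallel to the tee at (590–750, 120–210). Now I compare the residuals of the tee's predicted corners in both cameras, so a camera bias cancels out.

Run:
```python
from h import *
c=cap('top');s=cap('scene')
a=np.radians(36.4);u=np.cos(a)*RX+np.sin(a)*Z;n=-np.sin(a)*RX+np.cos(a)*Z
for nm,y,L,w,t,sc in(('tee',0,.166,.028,[(413.4,230.6),(439.4,228)],[(257.6,297.6),(236.6,313.4)]),('oth',.085,.155,.011,[(382.2,237.6),(391.8,236.8)],[(278.6,277.6),(271.2,284.0)])):
    for sg,p,q in zip((1,-1),t,sc):
        X=O+.045*Z+y*RY+sg*w*RY+L*u-.010*n
        print(nm,sg,'top meas-pred',(np.array(p)-proj(c,X)).round(1),'scene',(np.array(q)-proj(s,X)).round(1))
```

```text
tee 1 top meas-pred [1.3 0.6] scene [0.2 0.6]
tee -1 top meas-pred [1.4 0.3] scene [ 0.1 -0.1]
oth 1 top meas-pred [1.4 0.2] scene [-0.  0.]
oth -1 top meas-pred [0.9 0.3] scene [0.1 0.5]
```

```bash
python3 -m crank '[[[-0.001,0.01,0.0015,0,0,0,0],[-0.001,0.02,0.0015,0,0,0,0],[-0.001,0.03,0.0015,0,0,0,0],[-0.001,0.035,0.0015,0,0,0,0],[-0.001,0.04,0.0015,0,0,0,0],[-0.001,0.04,0.0015,0,0,0,0]]]'; python3 chk.py | head -1;  python3 -c "
from h import *
u,n,R=slot(40);F=O-.085*RY+.045*Z
delta(F+(.110+.030-.005)*u-.018*n,R)"
```

```text
time: 15.13
position: [0.5781, -0.19, 0.1244]
eef_rot: [[0.064, -0.762, 0.644], [-0.998, -0.051, 0.039], [0.003, -0.646, -0.764]]
force: [0.1, -0.0, -1.0]
finger_gap: 0.225
t 15.2333 F [ 0.3 -0.2 -0.5] gap 0.22541712195765484 rel mid in slot [ 0.152   0.0004 -0.0006] ang [[-0.0, 0.002, 0.004], [-0.002, -0.0, -0.005], [-0.004, 0.005, -0.0]]
t 15.23 delta [ 0.0003  0.0121 -0.0007] rot [-0.27 -0.23  0.1 ]
```

```bash
python3 -m crank '[[[0,0.005,-0.0005,0,0,0,0],[0,0.01,-0.0005,0,0,0,0],[0,0.015,-0.0005,0,0,0,0],[0,0.018,-0.0005,0,0,0,0],[0,0.018,-0.0005,0,0,0,0]]]'; python3 chk.py
```

```text
time: 15.65
position: [0.5641, -0.191, 0.113]
eef_rot: [[0.064, -0.762, 0.644], [-0.998, -0.051, 0.039], [0.003, -0.646, -0.764]]
force: [-0.2, -0.4, -1.1]
finger_gap: 0.228
t 15.75 F [ 0.2  0.5 -0.2] gap 0.2322922891067381 rel mid in slot [ 0.1338  0.0003 -0.0002] ang [[-0.0, 0.001, 0.004], [-0.001, -0.0, -0.005], [-0.004, 0.005, -0.0]]
scene blob [207 290  28  22 298] ext R 234 301.77777777777777 bot 311 234.0 top 290 225.5 L 207 300.5
scene blob [193 308  25  23 269] ext R 217 323.5 bot 330 210.0 top 308 197.0 L 193 311.0
scene blob [180 318  10  10  67] ext R 189 323.0 bot 327 183.0 top 318 184.5 L 180 323.0
  pred [ 45. -11. -10.] [209.9 331.1]  pred [ 45.  11. -10.] [218.9 324.1]  pred [ 45. -11.  10.] [204.5 322.8]  pred [45. 11. 10.] [213.5 315.8]  pred [-50. -30.   2.] [181.8 327.1]  pred [-110.  -30.    0.] [172.8 324.9]  pred [-50.  30.   2.] [205.1 309.5]  pred [-110.   30.    0.] [195.4 308.1]
top blob [460 222  15  36 360] ext R 474 231.5 bot 257 470.5 top 222 470.0 L 460 240.25
top blob [459 265   5   8  26] ext R 463 268.5 bot 272 461.0 top 265 460.5 L 459 268.0
  pred [ 45. -11. -10.] [471.3 221.6]  pred [ 45.  11. -10.] [460.9 222.6]  pred [ 45. -11.  10.] [474.1 226.4]  pred [45. 11. 10.] [463.6 227.3]  pred [-50. -30.   2.] [478.2 260.8]  pred [-110.  -30.    0.] [475.7 282.1]  pred [-50.  30.   2.] [450.9 263.2]  pred [-110.   30.    0.] [449.2 284.4]
```

```bash
python3 -m crank '[[[0,0.005,0,0,0,0,0],[0,0.01,0,0,0,0,0],[0,0.015,0,0,0,0,0],[0,0.018,0,0,0,0,0],[0,0.018,0,0,0,0,0]]]';  python3 -m crank '[[[0,0.003,0,0,0,0,0],[0,0.006,0,0,0,0,0],[0,0.006,0,0,0,0,0]]]'; python3 chk.py | head -1
```

```text
time: 16.17
position: [0.5502, -0.192, 0.1013]
eef_rot: [[0.063, -0.762, 0.644], [-0.998, -0.05, 0.039], [0.003, -0.645, -0.764]]
force: [0.5, -0.6, -1.1]
finger_gap: 0.232
time: 16.42
position: [0.5476, -0.1928, 0.1]
eef_rot: [[0.063, -0.759, 0.648], [-0.998, -0.049, 0.039], [0.003, -0.649, -0.76]]
force: [6.4, 2.8, 3.3]
finger_gap: 0.23
t 16.5167 F [7.2 3.5 4. ] gap 0.2295589786296187 rel mid in slot [0.1116 0.     0.0002] ang [[-0.0, 0.0, 0.004], [-0.0, -0.0, -0.008], [-0.004, 0.008, -0.0]]
```

A force of about 9 N along the slot at mid u = 111.6 mm (nominal 110): floor contact. I'll push a little more, then release.

```bash
python3 -m crank '[[[0,0.002,0,0,0,0,0],[0,0.004,0,0,0,0,0],[0,0.004,0,0,0,0,0]]]'; python3 chk.py | head -1; python3 -m crank '[[[0,-0.003,0,0,0,0,0.45],[0,-0.003,0,0,0,0,0.45],[0,-0.003,0,0,0,0,0.45],[0,-0.003,0,0,0,0,0.45],[0,-0.003,0,0,0,0,0.45],[0,-0.003,0,0,0,0,0.45]]]'
```

```text
time: 16.77
position: [0.5471, -0.1933, 0.1007]
eef_rot: [[0.063, -0.755, 0.653], [-0.998, -0.049, 0.039], [0.002, -0.654, -0.756]]
force: [8.6, 5.6, 5.6]
finger_gap: 0.227
t 16.8667 F [7.9 4.8 6.4] gap 0.2280258216294528 rel mid in slot [ 0.1116 -0.0005  0.0012] ang [[-0.0, -0.0, 0.004], [0.0, -0.0, -0.015], [-0.004, 0.015, -0.0]]
time: 17.37
position: [0.549, -0.1931, 0.1022]
eef_rot: [[0.063, -0.755, 0.652], [-0.998, -0.049, 0.039], [0.002, -0.653, -0.757]]
force: [-0.1, -0.4, -0.1]
finger_gap: 0.453
```

```bash
python3 -m crank '[[[0,0,-0.02,0,0,0,0.45],[0,0,-0.05,0,0,0,0.45],[0,0,-0.09,0,0,0,0.45],[0,0,-0.13,0,0,0,0.45],[0,0,-0.15,0,0,0,0.45],[0,0,-0.15,0,0,0,0.45]]]'
python3 - <<'E'
from h import *
c=cap('top');s=cap('scene')
cv2.imwrite('pics/r1.png',np.hstack([cv2.resize(c['pixels'][222:322,355:495],(448,320),interpolation=2),cv2.resize(s['pixels'][250:350,150:260],(352,320),interpolation=2)])[:,:,::-1])
a=np.radians(36.4);u=np.cos(a)*RX+np.sin(a)*Z;n=-np.sin(a)*RX+np.cos(a)*Z
for sg in(1,-1):
    X=O+.045*Z-.085*RY+sg*.011*RY+.155*u-.010*n
    print(sg,(proj(c,X)+[1.2,.35]-[355,222])*3.2,(proj(s,X)+[.1,.25]-[150,250])*3.2+[448,0])
for y in(0,-.085):delta(O+.045*Z+y*RY+.108*u-.018*n,slot(36.4)[2])
E
```

```text
time: 17.87
position: [0.4509, -0.2013, 0.2203]
eef_rot: [[0.06, -0.752, 0.656], [-0.998, -0.052, 0.032], [0.01, -0.657, -0.754]]
force: [1.3, -0.1, -0.4]
finger_gap: 0.451
1 [336.88338128  27.53276853] [660.49042449 246.46292955]
-1 [369.39535325  24.56592165] [632.47910493 268.5759659 ]
t 17.97 delta [-0.0863  0.0029  0.1576] rot [-4.44 -0.3  -0.03]
t 17.97 delta [-0.0013  0.0029  0.158 ] rot [-4.44 -0.3  -0.03]
```

View pics/r1.png

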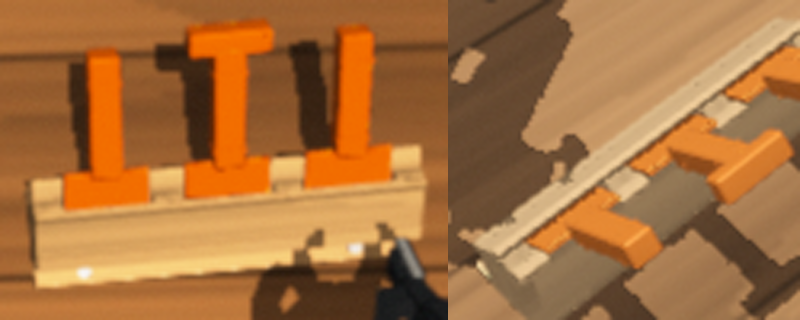

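The loose scraper sits home, its handle end at (338–372, 27) in the top half against a predicted (337–369, 26). It looks identical to the third one. Now the tee.

```bash
python3 -m crank '[[[-0.04,0.003,0,-4.4,-0.3,0,0.6],[-0.08,0.003,0.0,-4.4,-0.3,0,0.6],[-0.086,0.003,0.03,-4.4,-0.3,0,0.6],[-0.086,0.003,0.07,-4.4,-0.3,0,0.6],[-0.086,0.003,0.09,-4.4,-0.3,0,0.6],[-0.086,0.003,0.09,-4.4,-0.3,0,0.6],[-0.086,0.003,0.09,-4.4,-0.3,0,0.6]]]'
python3 - <<'E'
from h import *
u,n,R=slot(36.4)
delta(O+.045*Z+.108*u-.018*n,R)
E
```

```text
time: 18.55
position: [0.5013, -0.1084, 0.1424]
eef_rot: [[0.067, -0.806, 0.588], [-0.998, -0.051, 0.044], [-0.005, -0.59, -0.808]]
force: [-0.6, -0.4, -0.5]
finger_gap: 0.599
t 18.55 delta [ 0.0025 -0.0082  0.0652] rot [ 0.26  0.3  -0.08]
```

```bash
python3 -m crank '[[[0.0025,-0.008,0.02,0,0,0,0.6],[0.0025,-0.008,0.04,0,0,0,0.6],[0.0025,-0.008,0.055,0,0,0,0.6],[0.0025,-0.008,0.065,0,0,0,0.6],[0.0025,-0.008,0.065,0,0,0,0.6],[0.0025,-0.008,0.065,0,0,0,0.6]]]'; python3 -m crank '[[[0,0,0,0,0,0,0],[0,0,0,0,0,0,0],[0,0,0,0,0,0,0],[0,0,0,0,0,0,0],[0,0,0,0,0,0,0],[0,0,0,0,0,0,0]]]'
```

```text
time: 19.05
position: [0.546, -0.1079, 0.0948]
eef_rot: [[0.067, -0.806, 0.588], [-0.998, -0.051, 0.044], [-0.005, -0.59, -0.808]]
force: [0.4, 0.7, 0.3]
finger_gap: 0.6
time: 19.55
position: [0.5464, -0.1084, 0.0959]
eef_rot: [[0.067, -0.805, 0.589], [-0.998, -0.051, 0.043], [-0.004, -0.591, -0.807]]
force: [-5.6, -0.5, 7.0]
finger_gap: 0.21
```

```bash
python3 -m crank '[[[0,-0.01,-0.0005,0,0,0,0],[0,-0.02,-0.001,0,0,0,0],[0,-0.03,-0.002,0,0,0,0],[0,-0.04,-0.003,0,0,0,0],[0,-0.06,-0.004,0,0,0,0],[0,-0.08,-0.006,0,0,0,0],[0,-0.1,-0.01,0,0,0,0],[0,-0.1,-0.01,0,0,0,0]]]'; python3 -c "
from h import *
delta(manip.observe()['position']+[-.03,0,.26],down(93.75))
delta(manip.observe()['position']+[-.03,0,.26],down(-86.25))
print(manip.observe()['qpos'])"
```

```text
time: 20.22
position: [0.6242, -0.1046, 0.1673]
eef_rot: [[0.067, -0.801, 0.594], [-0.998, -0.054, 0.041], [-0.001, -0.596, -0.803]]
force: [0.6, 0.7, -0.7]
finger_gap: 0.211
t 20.22 delta [-0.0022 -0.1308 -0.2267] rot [-28.58  28.68  86.75]
t 20.22 delta [-0.0022 -0.1308 -0.2267] rot [-28.67 -28.56 -86.56]
[-27.91843267  -3.62004656 118.81564646  31.55279967  36.87931255
  37.39968508]
```

```bash
python3 -m crank '[[[0,-0.024,-0.032,0,0,0,0],[0,-0.048,-0.064,0,0,0,0],[0,-0.072,-0.096,0,0,0,0],[0,-0.096,-0.128,0,0,0,0],[0,-0.119,-0.161,0,0,0,0],[0,-0.119,-0.161,0,0,0,0],[0,-0.119,-0.161,0,0,0,0],[0,-0.119,-0.161,0,0,0,0],[0,-0.119,-0.161,0,0,0,0]]]'; python3 -c "
from h import *
delta(manip.observe()['position']+[-.08,0,0],down(-86.25))
print(manip.observe()['qpos'])"
```

```text
time: 20.97
position: [0.6228, -0.1044, 0.364]
eef_rot: [[0.067, -0.804, 0.591], [-0.998, -0.053, 0.042], [-0.003, -0.592, -0.806]]
force: [0.6, 0.3, -0.8]
finger_gap: 0.21
t 20.97 delta [-0.0054  0.0643 -0.0473] rot [-28.59 -28.27 -86.64]
[-27.97025528 -14.55825071 107.16666121  21.90316799  57.45561455
  51.2969822 ]
```

```bash
python3 -m crank '[[[-0.005,0.064,-0.047,-28.6,-28.3,-86.6,0],[-0.005,0.064,-0.047,-28.6,-28.3,-86.6,0],[-0.005,0.064,-0.047,-28.6,-28.3,-86.6,0],[-0.005,0.064,-0.047,-28.6,-28.3,-86.6,0],[-0.005,0.064,-0.047,-28.6,-28.3,-86.6,0],[-0.005,0.064,-0.047,-28.6,-28.3,-86.6,0],[-0.005,0.064,-0.047,-28.6,-28.3,-86.6,0],[-0.005,0.064,-0.047,-28.6,-28.3,-86.6,0],[-0.005,0.064,-0.047,-28.6,-28.3,-86.6,0],[-0.005,0.064,-0.047,-28.6,-28.3,-86.6,0],[-0.005,0.064,-0.047,-28.6,-28.3,-86.6,0],[-0.005,0.064,-0.047,-28.6,-28.3,-86.6,0]]]'; python3 -c "
from h import *
delta([.543,-.104,.364],down(-86.25))
print(manip.observe()['qpos'])"
```

```text
time: 21.97
position: [0.5427, -0.1047, 0.3614]
eef_rot: [[0.996, -0.08, 0.044], [-0.082, -0.995, 0.05], [0.04, -0.054, -0.998]]
force: [0.2, 0.4, -0.3]
finger_gap: 0.212
t 21.97 delta [ 0.0003 -0.0009 -0.0026] rot [-2.92 -2.52 -8.41]
[-24.57103215  -5.24622002  93.92555337   3.68787051  90.2152762
 -19.85929759]
```

```bash
python3 -m crank '[[[0,0,-0.003,-2.9,-2.5,-8.4,0],[0,0,-0.003,-2.9,-2.5,-8.4,0],[0,0,-0.003,-2.9,-2.5,-8.4,0],[0,0,-0.003,-2.9,-2.5,-8.4,0],[0,0,-0.003,-2.9,-2.5,-8.4,0],[0,0,-0.003,-2.9,-2.5,-8.4,0],[0,0,-0.003,-2.9,-2.5,-8.4,0]]]'
python3 - <<'E'
from h import *
delta([.543,-.104,.364],down(-86.25))
c=cap('top');s=cap('scene');o=manip.observe();p=o['position'];Rt=np.array(o['eef_rot'])
q=proj(s,p).astype(int);print(q)
a=s['pixels'][max(q[1]-60,0):,:][:180,130:370]
cv2.imwrite('pics/f1.png',np.hstack([cv2.resize(c['pixels'][180:330,340:510],(380,335)),cv2.resize(a,(420,315+20))])[:,:,::-1])
M=p+Rt@[0,-.002,-.018]; off=max(q[1]-60,0)
for k in(-110,-50,56): X=M+Rt@[0,-k/1e3,0]; print(k,X.round(3),(proj(s,X)-[130,off])*[420/240,335/a.shape[0]]+[380,0])
E
```

```text
time: 22.55
position: [0.5423, -0.1051, 0.3641]
eef_rot: [[0.998, 0.064, 0.0], [0.064, -0.998, 0.001], [0.0, -0.001, -1.0]]
force: [-0.8, -0.1, -0.6]
finger_gap: 0.209
t 22.55 delta [ 0.0007 -0.0011  0.0001] rot [-0.04 -0.01 -0.07]
[217 215]
-110 [ 0.549 -0.213  0.382] [441.01909662 161.83412327]
-50 [ 0.546 -0.153  0.382] [492.36955741 125.95869769]
56 [ 0.539 -0.047  0.382] [575.75652286  67.70132614]
```

View pics/f1.png

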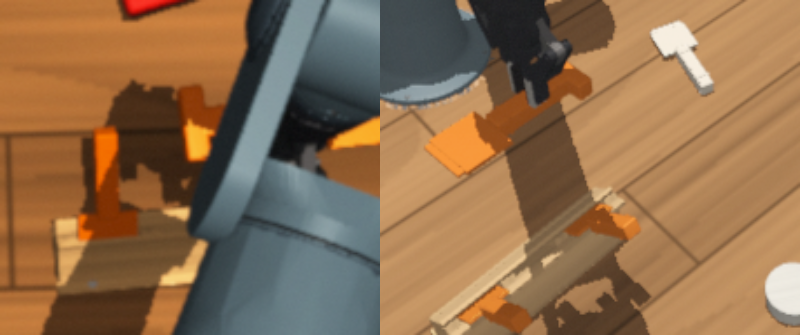

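The scene half shows the tee held level and clear. Its blade edge is centred at (443,160), predicted (441,162), and its crossbar is near (578,80). The rack below still holds the other two, at (500,305) and (610,220). Handing in.

```bash
python3 -c "
from h import *
o=manip.observe();print(o['time'],o['force'],o['finger_gap'],o['qd'].round(2));print(workorder.finish_job())"
```

```text
22.65 [ 0.50838506  0.424355   -0.79083326] 0.20897519528739014 [ 0.09  0.1  -0.11 -0.01  0.16 -0.1 ]
the job is handed in; nothing more can be done
None
```

I slid the loose scraper fully home in the empty −y slot and let it go. Then I drew the T-handled scraper out of the middle slot, turned it level along the row of slots, and handed in at 22.65 s still holding it. `finish_job()` gives no verdict, so success is judged only by my own checks below.

**Mended on the way:**
- **First grasp missed:** in the picture the finger tips sat about 19 mm behind the reported TCP. I allowed for that from then on, and both later grasps held.
- **Joint 6 at its limit:** it reached −157° on the first approach to the slot. I set the scraper down right of the rack and took it again with the gripper half-turned.

**Last checks:**
- **Loose scraper:** it met the slot floor with about 9 N at 111.6 mm, against the nominal 110 mm. After release its handle end was about 1 mm from where it was predicted, and it sat like the third scraper.
- **T-handled scraper:** its handle is about 38 cm up and the tool is within 0.1° of the intended pose. The gripper stopped on the handle at 0.21 open, and the joints were still.
- **Other things:** the third scraper looked unmoved in the last picture. I did not measure the third scraper, tin, brush or headlamp at the end, and the brush and headlamp were partly or wholly out of view.

**Disagreements:** in the last picture the blade edge matched its prediction within about 2 pixels. The crossbar sat about 10 crop pixels lower than predicted, so the T-handled scraper may be tilted up to about 5° in the grip; the limit is 15°. The two cameras also disagreed by 2–3 mm when locating the rack.

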